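Hang the copper boiler cradle on the slotted strip

TASK

Hook both claws of the copper boiler cradle into the two slots of the green strip so that it hangs on the two bright spring rollers, and let go of it there. Then press it down from above, close to the strip, until it drops past the rollers, both claws are fully home, the red pin under it is pushed in and the spring clips hold it; leave all the other things on the desk where they are.

Things in the scene. Friction and masses are not known exactly. Their poses are not given: they have to be found in the camera images.
- cradle_grip (a point): loose copper boiler cradle (bracket, 0.3 to 0.55 kg) standing on the desk; point: middle of its grip bar, near its centre of mass, 72 mm above its underside. Axes: x towards the claws, z up. Grip bar: 14 mm wide in y, x -40 to +42, z -14 to +13 mm, flat top (press at x +15 to +40: further out it binds). Copper saddle trough on a leg at the other end: x -100 to -45, 60 mm wide, top at z +15 mm
- cradle_heel (a point): point on the cradle: middle of the heel plate's flat back, at its underside; from cradle_grip x +50, z -72 mm, same axes. Heel 34 mm wide, 8 thick, 95 tall. Two steel claws 6 mm wide reach 15 mm in +x from it: each a 12 mm high shank whose far end (x 7 to 15 mm) hooks down 20 mm more; shank undersides at z = 24 and 80 mm above this point
- cradle_boss (a point): point on the cradle: the left (+y) brass boss, 5 mm radius, axis along x, 8 mm long, on the heel's edge: from cradle_heel y +20, z +50 mm; its twin is at y -20. The bosses rest on the clips' rollers when the cradle hangs, about 11 mm above its home height
- post: fixed stand: foot 170 x 150 mm and two 12 mm rods 190 mm tall that carry the green slotted strip. Origin on the desk straight below the middle of the strip's front face; x points from the front to the back of the strip (the cradle comes from -x and its claws enter in +x), z up. The strip: 44 mm wide, 5 thick, 156 tall, face at x = 0, middle at y = 0; ledge 32 mm deep at its foot
- post_cap (a point): plumb point fixed on the stand, 17 mm behind the strip's face, 206 mm above the desk. The strip's height differs each time and is not reported: its flat aluminium top cap (x 0 to 34, y -24 to 24 mm of post), the highest thing on the stand and level with the strip's top end, lies 0 to 30 mm above this point. Look, or feel for it from above
- post_face (a point): point on the stand in the strip's front face, middle, 100 mm above the desk. Heights measured down from the strip's top: upper slot 16 to 56 mm, lower slot 72 to 112 mm, both 11 mm wide. Claws (32 mm high) enter with the cradle 20 to 28 mm above home, best 24. Home: shanks on the slots' lower edges, cradle_grip 64 mm and cradle_heel 136 mm below the top, heel against the face (2 mm play)
- clip_left (a joint): bright spring clip at the strip's +y edge, m: 0 at rest, grows outwards. Its 10 mm roller: axis along x, y 26.5 mm, 81 mm below the strip's top, 1 to 11.5 mm out from the face. 4 N plus 1.3 N/mm. Forcing the bosses down between both rollers takes 10 to 20 N on the cradle close to the heel and opens each 3.5 mm; they snap over the bosses and stay about 1.3 mm open, holding the cradle down
- clip_right (a joint): the same spring clip at the strip's -y edge (roller at y = -26.5 mm), 0 at rest, grows as it is pushed outwards (-y)
- telltale (a joint): red spring pin on the ledge below the heel, in m: 0 at rest, grows as the heel pushes it down; about 0.006 when the cradle is fully home, 0 while it hangs on the rollers
- guard: bystander, gauge glass guard: square brass cage 110 mm long, 30 mm square, lying down; origin under its centre
- wheel: bystander, red six-spoked wheel, 120 mm across, 22 mm high at the hub, lying flat; origin under its centre
- eccentric: bystander, steel eccentric: 60 mm disc with a 75 mm rod, 20 mm high, lying flat; origin under the disc's centre
- funnel: bystander, tin funnel standing mouth down, 90 mm across, 105 mm high; origin under its centre
- oilbottle: bystander, amber oil bottle, 56 mm across, 130 mm high, standing; origin under its centre
- spanner: bystander, spanner, 170 mm long, lying flat
- painttin: bystander, blue paint tin, 72 mm across, 75 mm high, standing; origin under its centre
Things that resemble listed ones, but are neither listed nor needed, are in the scene too. Leave any pink or turquoise look-alike of the part that bears cradle_grip alone.

How it is judged:
By the outcome, as a careful person would: the job done as asked, in the order asked, and still so for the second after the job is handed in, with the robot touching nothing.
It also fails if it takes over 67 s, if anything falls off the work surface, if the arm or the gripper's body presses on something with over 40 N, if the wrist force passes 120 N, or if a joint passes its speed limit or range.

ROBOT

A 7-joint arm with a two-finger parallel gripper is mounted at the origin on the work surface. World frame = base frame: x ahead of the robot, y to its left, z up, the work surface at z = 0. Lengths are in m, angles in rad, forces in N, time in s.
With the tool pointing down it reaches from about 0.425 to 0.875 m from the base axis. Payload 4.7 kg.
Tool frame: the origin (TCP) lies at the very end of the fingers, on their centre line; the grasp point (between the pads) lies ctrl.pinch_z behind it (ctrl.pinch_z is the distance from the TCP to the grasp point, in m); x points along the fingers, y is the direction in which the jaws open and shut, and the axes are right-handed (so a half turn about x gives the same grasp; the last joint's range is limited). The gripper opens to 87 mm and grips with 3 to 60 N. Pads are 19 mm wide; open, the fingers measure 117 mm over their backs; the gripper's body (75 mm by 190 mm) begins 51 mm behind the grasp point.
Start: joints at [1.363, 0.321, -0.07, 1.45, 0.023, 1.371, -0.057], TCP at [0.143, -0.634, 0.223] pointing down, gripper open.
Joint ranges: [-2.86, 2.86], [-0.3, 2.09], [-1.38, 1.24], [0.06, 2.45], [-1.56, 4.7], [0.09, 2.05], [-2.69, 2.69]. Speed limits (rad/s): [2.57, 2.57, 3.14, 3.14, 3.14, 3.14, 3.14].

INTERFACE

Orientations are given as a rotation vector (axis times angle).
In Python, from bench import get_state, get_image, camera_info, order, ctrl gives the robot as it stands.
- The arm moves only by the tool jog_arm, never from a script. Its arguments are lists of equal length, an entry for each row: "claw": the finger opening in mm, from 0 to 87; "xyz": the shift along the tool's x, y, z in mm, a list of three; "roll": the turn about the tool's x in degrees. In form: {"claw": [claw, ...], "xyz": [[tx, ty, tz], ...], "roll": [roll, ...]}. A call has 1 to 5 rows; each row is the pose to reach, as a shift and turn from the pose measured when the call began, along the tool's axes at that moment; what a row does not reach only later rows make up. A row lasts 1/10 s, in which the tool goes at most 50 mm and 8.59 degrees, less where a joint would pass 70% of its speed; a pose out of reach is approached as far as the arm can. A call with a gripper value outside its range is refused whole. The fingers move at their own pace and stop on an object; "force" is the grip in N (left out, the last holds). Time passes only in rows, so rows that repeat a pose let the fingers close. It gives the time, the measured TCP pose, the force and the opening at its end, in the units of the state.
- get_state(): the state, without advancing time (a new reading comes with each control period).
- get_image(name): name is "scene" or "top"; returns (picture, depth): 480x640x3 uint8, red, green, blue; 480x640 float32, m along the optical axis (not along the pixel's ray), 0 where there is no reading.
- camera_info(name): a dict with "intrinsics" (3x3 intrinsics, pixels), "rvec" (rotation vector, rad) and "tvec" (3), from world to camera coordinates, as OpenCV has them. Camera axes: x right, y down, z forward; pixel columns grow to the right and rows downward; lengths in m; the calibration is good to about 2 mm. A picture is of the moment at which its call begins. camera_info takes no time and is no camera call.
- order.close_job(): hands the job in, once; it reports no verdict.
The state is a dict: "time": time; "joint_positions": joint angles; "qd": joint speeds; "joint_torque": joint torques, N m; "position": TCP position; "tool_rot": TCP orientation; "ft_force": force on the tool from outside, world axes, zero at the start; "torque": the same for the moment, N m; "grip_width": opening from 0.0 (shut) to 1.0 (fully open).
Only numpy, scipy, OpenCV 4.12 (cv2) and the standard library are available. Lean on these libraries where they do the work, as an engineer would, in place of code of your own. Each camera call takes 0.05 s, during which the arm holds its last target. There are 200 camera calls.

## Working session

There is one attempt and no reset: what is moved stays moved. The work goes in short steps, Python scripts to look and compute and a tool call to move; the robot and the scene stay as the last step left them, time stands still between calls to the robot, and variables do not carry over. Pictures are saved under pics/ and viewed, about 8 in all and at most 12, crops included, and the job is handed in when it is done.

Besides the shell and the picture viewer there is one more tool, called as name(argument=value, ...) on one line, values as JSON. jog_arm: Moves the arm, as the interface text tells. Its arguments: {"type":"object","properties":{"claw":{"type":"array"},"xyz":{"type":"array"},"roll":{"type":"array"},"force":{"type":"number"}},"required":["claw","xyz","roll"]}

```bash
mkdir -p pics; ls; cat > h.py <<'E'
import numpy as np, cv2
from bench import get_state,get_image,camera_info,order,ctrl
def cam(n):
    c=camera_info(n);K=np.array(c["intrinsics"]);R=cv2.Rodrigues(np.array(c["rvec"],float))[0];t=np.array(c["tvec"],float).ravel()
    return K,R,t
def cloud(n,d):
    K,R,t=cam(n);v,u=np.mgrid[:480,:640]
    p=np.stack([(u-K[0,2])/K[0,0]*d,(v-K[1,2])/K[1,1]*d,d],-1)
    return (p-t)@R
def ray(n,u,v,z):
    K,R,t=cam(n);c=-R.T@t;d=R.T@np.linalg.solve(K,[u,v,1.]);return c+d*(z-c[2])/d[2]
def proj(n,P):
    K,R,t=cam(n);q=(np.atleast_2d(P)@R.T+t)@K.T;return q[:,:2]/q[:,2:]
E
python3 - <<'E'
from h import *
s=get_state();print({k:np.round(v,3) for k,v in s.items()},ctrl.pinch_z)
for n in("scene","top"):
    im,d=get_image(n);cv2.imwrite(f"pics/{n}0.png",im[:,:,::-1]);np.savez(f"{n}0.npz",im=im,d=d)
    K,R,t=cam(n);print(n,K.round(1).tolist(),(-R.T@t).round(3),R.round(2).tolist(),(d>0).mean())
E
```

```text
pics
{'time': np.float64(0.0), 'joint_positions': array([ 1.363,  0.322, -0.07 ,  1.452,  0.023,  1.371, -0.057]), 'qd': array([ 0.   ,  0.   , -0.   , -0.001,  0.002, -0.001, -0.   ]), 'joint_torque': array([-0.0000e+00, -4.9129e+01, -4.0400e-01, -3.1253e+01, -6.4000e-02,
        4.4000e-02,  0.0000e+00]), 'position': array([ 0.143, -0.634,  0.221]), 'tool_rot': array([ 2.105,  0.236, -2.105]), 'ft_force': array([-0.568, -0.371, -0.232]), 'torque': array([ 0.007, -0.062,  0.019]), 'grip_width': np.float64(1.003)} 0.0187
scene [[495.4, 0.0, 322.7], [0.0, 495.4, 234.2], [0.0, 0.0, 1.0]] [1.397 0.016 0.919] [[-0.05, 1.0, 0.02], [0.64, 0.04, -0.77], [-0.77, -0.02, -0.64]] 0.996025390625
top [[551.0, 0.0, 322.7], [0.0, 551.0, 241.2], [0.0, 0.0, 1.0]] [ 0.22  -0.025  1.652] [[-0.01, -1.0, -0.01], [-0.99, 0.01, -0.16], [0.16, 0.0, -0.99]] 0.9958561197916667
```

View pics/scene0.png

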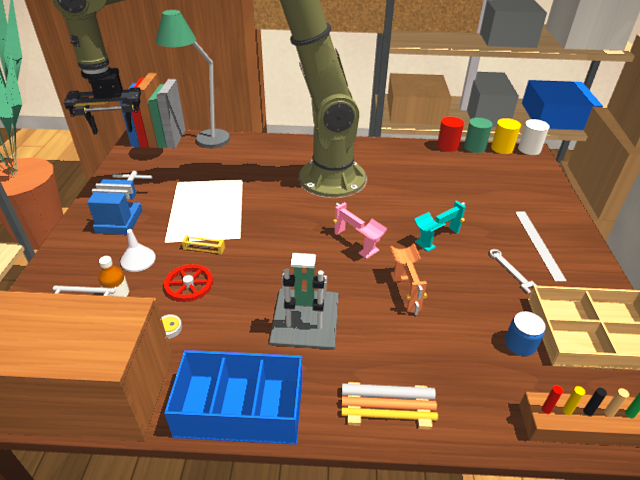

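View pics/top0.png

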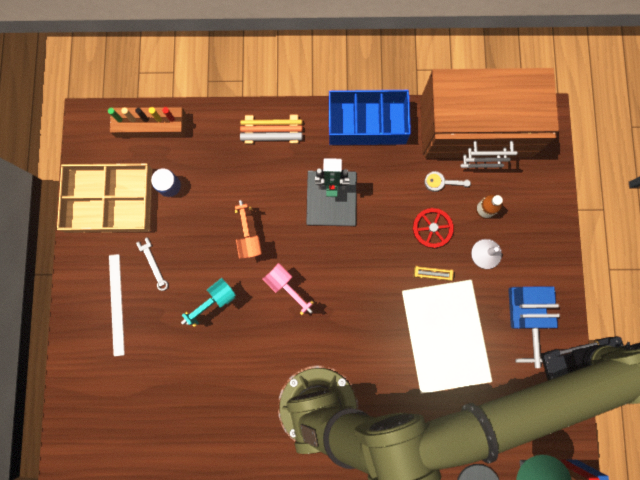

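The three cradle-like things are:
- copper/orange: scene (409,275), top (247,230)
- pink: scene (360,228), top (288,288)
- turquoise: scene (440,225), top (208,302)

The description asks for copper, so I choose the orange one. I'll check it and the post in a close crop.

```bash
python3 - <<'E'
from h import *
a=cv2.imread("pics/scene0.png");b=cv2.imread("pics/top0.png")
A=cv2.resize(a[230:360,260:450],(760,520)[:2] and (570,390),interpolation=cv2.INTER_CUBIC)
B=cv2.resize(b[150:270,220:370],(0,0),fx=3,fy=3,interpolation=cv2.INTER_CUBIC)
cv2.imwrite("pics/crop1.png",A)
cv2.imwrite("pics/crop2.png",cv2.resize(b[150:270,220:370],(750,600),interpolation=cv2.INTER_CUBIC))
z=np.load("top0.npz");im,d=z["im"],z["d"];P=cloud("top",d)
hsv=cv2.cvtColor(im,cv2.COLOR_RGB2HSV)
sub=np.zeros((480,640),bool);sub[195:265,225:270]=1
m=sub&(P[...,2]>.015)&(hsv[...,1]>100)
q=P[m];print("cradle pts",m.sum(),q.min(0).round(3),q.max(0).round(3))
bx,by=cv2.boxPoints(cv2.minAreaRect(q[:,:2].astype(np.float32))).T;print(bx.round(3),by.round(3))
for lo,hi in((.02,.06),(.06,.075),(.075,.084),(.084,.092),(.092,.12)):
    s=q[(q[:,2]>lo)&(q[:,2]<hi)];print(lo,len(s),s.mean(0).round(4) if len(s) else '')
sub[:]=0;sub[150:200,305:360]=1
m=sub&(P[...,2]>.18);q=P[m];print("post top",m.sum(),q.min(0).round(4),q.max(0).round(4),np.median(q,0).round(4),np.histogram(q[:,2],12))
r=cv2.minAreaRect(q[:,:2].astype(np.float32));print(r,cv2.boxPoints(r).round(4).tolist())
sub[:]=0;sub[160:235,295:365]=1
m=(sub&(P[...,2]>.003)&(P[...,2]<.03)&(hsv[...,1]<90));q=P[m];r=cv2.minAreaRect(q[:,:2].astype(np.float32));print("foot",np.median(q[:,2]),r,cv2.boxPoints(r).round(4).tolist())
E
```

```text
cradle pts 712 [ 0.22  -0.025  0.016] [0.586 0.242 1.652]
[0.165 0.22  0.595 0.54 ] [ 0.064 -0.025  0.205  0.294]
0.02 35 [0.5706 0.2143 0.0483]
0.06 165 [0.4695 0.1999 0.071 ]
0.075 257 [0.4736 0.201  0.0794]
0.084 187 [0.4978 0.206  0.0873]
0.092 50 [0.5455 0.2149 0.0953]
post top 335 [ 0.2202 -0.0858  0.1801] [ 0.6727 -0.0035  1.6523] [ 0.6484 -0.0419  0.2285] (array([327,   0,   0,   0,   0,   0,   0,   0,   0,   0,   0,   8]), array([0.180109  , 0.3027892 , 0.42546941, 0.54814961, 0.67082982,
       0.79351002, 0.91619023, 1.03887043, 1.16155063, 1.28423084,
       1.40691104, 1.52959125, 1.65227145]))
((0.45028215646743774, -0.016268804669380188), (0.08194585889577866, 0.45309531688690186), 81.90628051757812) [[0.22020000219345093, -0.024900000542402267], [0.6687999963760376, -0.08869999647140503], [0.6802999973297119, -0.007600000128149986], [0.23180000483989716, 0.05620000138878822]]
foot 0.012840682646151562 ((0.6298825144767761, -0.04442739486694336), (0.1514298915863037, 0.19520151615142822), 88.23117065429688) [[0.5299999713897705, -0.11710000038146973], [0.7250999808311462, -0.12309999763965607], [0.7297999858856201, 0.028200000524520874], [0.5346999764442444, 0.034299999475479126]]
```

View pics/crop1.png

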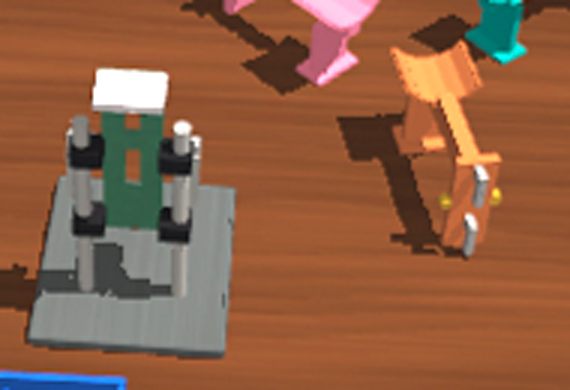

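View pics/crop2.png

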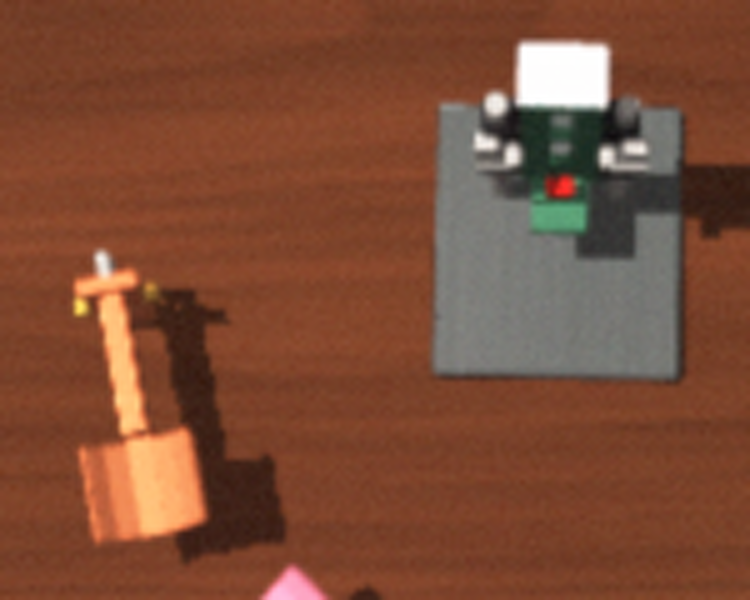

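The crop confirms the copper one: two steel claws point +x at top (241,203), the brass bosses show, and the saddle is at (248,246). The strip's front faces the robot (-x), with the rollers at top (319,181) and (345,181) and the red pin at (332,187). Next I measure the poses.

```bash
cat >> h.py <<'E'
def Rt(s=None): return cv2.Rodrigues(np.array((s or get_state())["tool_rot"],float))[0]
E
python3 - <<'E'
from h import *
z=np.load("top0.npz");im,d=z["im"],z["d"];P=cloud("top",d);P[d==0]=-1
hsv=cv2.cvtColor(im,cv2.COLOR_RGB2HSV)
print("R tool",Rt().round(3).tolist())
# bar
L=[]
org=(hsv[...,0]<16)&(hsv[...,1]>140)&(hsv[...,2]>130)
for v in range(210,235):
    c=np.where(org[v,232:262])[0]+232
    if len(c): L.append((v,c.min(),c.max(),round(float(np.median(P[v,c,2])),3)))
print(L)
L=[l for l in L if 4<=l[2]-l[1]<=8]
w=np.array([ray("top",(l[1]+l[2])/2,l[0],.085)[:2] for l in L])
k=np.polyfit(w[:,0],w[:,1],1);print("bar",len(w),"yaw deg",np.degrees(np.arctan(k[0])),"y at .5",np.polyval(k,.5),"res",np.std(w[:,1]-np.polyval(k,w[:,0])))
o=org.copy();o[:195]=0;o[265:]=0;o[:,:228]=0;o[:,270:]=0
n=((P[...,2]>.06)&o);q=P[n];u=np.array([1,k[0]]);u/=np.hypot(*u);s=q[:,:2]@u
print("along",np.percentile(s,[0,1,99,100]), "edge pts",q[s.argmin()].round(4),q[s.argmax()].round(4))
# cap
cm=np.zeros((480,640),np.uint8);sub=(slice(150,178),slice(315,350));cm[sub]=((im[sub].min(-1)>190))*255
c=max(cv2.findContours(cm,0,2)[0],key=cv2.contourArea);r=cv2.minAreaRect(c);print("cap px",r,cv2.boundingRect(c))
q=P[(cm>0)];print("cap z",np.percentile(q[:,2],[5,25,50,75,95]))
for b in cv2.boxPoints(r): print(b.round(1),ray("top",*b,.23).round(4),ray("top",*b,.2285).round(4))
# foot
g=((hsv[...,1]<80)&(P[...,2]>.004)&(P[...,2]<.03))
e=[]
for v in range(196,222):
    c=np.where(g[v,295:370])[0]+295; e.append((v,c.min(),c.max()))
e=np.array(e)
for j in(1,2):
    w=np.array([ray("top",l[j]+(.5 if j==2 else -.5),l[0],.013)[:2] for l in e]);k=np.polyfit(w[:,0],w[:,1],1);print("foot side yaw",np.degrees(np.arctan(k[0])),"y at .65",np.polyval(k,.65),np.std(w[:,1]-np.polyval(k,w[:,0])))
E
```

```text
R tool [[-0.0, 0.22, -0.975], [0.002, -0.975, -0.22], [-1.0, -0.002, 0.0]]
[(210, np.int64(234), np.int64(244), 0.08), (211, np.int64(234), np.int64(245), 0.072), (212, np.int64(234), np.int64(245), 0.059), (213, np.int64(234), np.int64(245), 0.003), (214, np.int64(236), np.int64(245), 0.046), (215, np.int64(238), np.int64(245), 0.082), (216, np.int64(233), np.int64(250), 0.001), (217, np.int64(237), np.int64(251), 0.006), (218, np.int64(240), np.int64(252), 0.001), (219, np.int64(240), np.int64(252), -0.001), (220, np.int64(240), np.int64(246), 0.08), (221, np.int64(241), np.int64(246), 0.08), (222, np.int64(241), np.int64(247), 0.073), (223, np.int64(241), np.int64(247), 0.065), (224, np.int64(241), np.int64(247), 0.036), (225, np.int64(241), np.int64(247), 0.075), (226, np.int64(241), np.int64(247), 0.076), (227, np.int64(242), np.int64(248), 0.003), (228, np.int64(242), np.int64(248), 0.066), (229, np.int64(235), np.int64(249), 0.004), (230, np.int64(232), np.int64(251), 0.001), (231, np.int64(242), np.int64(248), 0.079), (232, np.int64(242), np.int64(248), 0.084), (233, np.int64(243), np.int64(249), 0.075), (234, np.int64(243), np.int64(249), 0.063)]
bar 14 yaw deg 12.294952030520673 y at .5 0.20546348940363257 res 0.0009809297341460493
along [0.46012625 0.46149117 0.60985102 0.61172042] edge pts [0.4309 0.1838 0.081 ] [0.5753 0.2329 0.0954]
cap px ((332.0, 164.5), (11.0, 16.0), 90.0) (324, 159, 17, 12)
cap z [0.19364072 0.22764942 0.22979926 0.23228121 0.23490449]
[324. 159.] [ 0.6712 -0.0232  0.23  ] [ 0.6717 -0.0232  0.2285]
[340. 159.] [ 0.6708 -0.066   0.23  ] [ 0.6713 -0.0661  0.2285]
[340. 170.] [ 0.6403 -0.0656  0.23  ] [ 0.6408 -0.0657  0.2285]
[324. 170.] [ 0.6408 -0.0229  0.23  ] [ 0.6412 -0.0229  0.2285]
foot side yaw -0.671889052212266 y at .65 0.030996814741609653 0.0005499635166948404
foot side yaw -1.0180933454171748 y at .65 -0.11822164246926128 0.0009712514161668151
```

```bash
cat >> h.py <<'E'
def go(x,y,z,yaw):
    "shift (mm) and roll (deg) from here to TCP x,y,z with tool y along -(world y) turned by yaw deg"
    s=get_state();R=Rt(s);d=R.T@(np.array([x,y,z])-s["position"])*1e3
    cur=np.degrees(np.arctan2(R[0,1],-R[1,1]))
    print("t",round(float(s["time"]),2),"pos",np.round(s["position"],4),"yaw",round(cur,2),"tilt",R[:2,0].round(4),"F",np.round(s["ft_force"],2),"w",round(float(s["grip_width"])*87,1))
    print("shift",d.round(1),"roll",round(cur-yaw,2))
E
python3 - <<'E'
from h import *
print(ray("top",244,222.4,.085),proj("top",[.528,.2116,.085]))
go(.45,-.30,.27,-.85);go(.656,-.044,.27,-.85)
E
```

```text
[0.5288264  0.21054103 0.085     ] [[243.63085322 222.68324635]]
t 0.1 pos [ 0.1428 -0.6336  0.2216] yaw 12.71 tilt [-0.0005  0.0016] F [-0.08 -0.63  0.15] w 87.2
shift [ -48.  -257.9 -373. ] roll 13.56
t 0.1 pos [ 0.1428 -0.6336  0.2216] yaw 12.71 tilt [-0.0005  0.0016] F [-0.08 -0.63  0.15] w 87.2
shift [ -47.7 -462.3 -630.3] roll 13.56
```

jog_arm(claw=[0,0,0,0,0], xyz=[[-48,-28,-38],[-48,-56,-77],[-48,-84,-115],[-48,-112,-153],[-48,-140,-191]], roll=[3,6,9,12,13.5])

```text
time: 0.6
position: [0.2977, -0.4552, 0.2696]
tool_rot: [-2.212, 0.015, 2.214]
ft_force: [1.5, -1.3, 0.6]
grip_width: 0.634
```

```bash
python3 -c "
from h import *
go(.656,-.044,.27,-.85)"
```

```text
t 0.6 pos [ 0.2977 -0.4552  0.2696] yaw -0.89 tilt [-0.0006  0.0016] F [ 1.54 -1.3   0.62] w 55.2
shift [ 1.000e-01 -4.168e+02 -3.519e+02] roll -0.04
```

jog_arm(claw=[0,0,0,0,0], xyz=[[0,-38,-32],[0,-76,-64],[0,-114,-96],[0,-152,-128],[0,-190,-160]], roll=[0,0,0,0,0])

```text
time: 1.1
position: [0.4611, -0.2663, 0.2697]
tool_rot: [-2.212, 0.016, 2.214]
ft_force: [0.8, -0.4, 0.4]
grip_width: 0.172
```

jog_arm(claw=[0,0,0,0,0], xyz=[[0,-38,-32],[0,-76,-64],[0,-114,-96],[0,-152,-128],[0,-190,-160]], roll=[0,0,0,0,0])

```text
time: 1.6
position: [0.6248, -0.0776, 0.2694]
tool_rot: [-2.211, 0.017, 2.214]
ft_force: [-0.0, -0.5, 0.1]
grip_width: 0.003
```

```bash
python3 -c "
from h import *
go(.656,-.044,.245,-.85)"
```

```text
t 1.6 pos [ 0.6248 -0.0776  0.2694] yaw -0.95 tilt [-0.0013  0.0012] F [-0.03 -0.47  0.13] w 0.3
shift [ 24.4 -34.1 -30.7] roll -0.1
```

jog_arm(claw=[0,0,0,0,0], xyz=[[0,-34,-31],[15,-34,-31],[25,-34,-31],[28,-34,-31],[31,-34,-31]], roll=[0,0,0,0,0])

```text
time: 2.1
position: [0.6556, -0.0464, 0.2381]
tool_rot: [-2.209, 0.022, 2.214]
ft_force: [0.3, -1.2, 1.2]
grip_width: 0.005
```

jog_arm(claw=[0,0,0,0,0], xyz=[[1.5,0,0],[3,0,0],[4,0,0],[5,0,0],[5,0,0]], roll=[0,0,0,0,0])

```text
time: 2.6
position: [0.6555, -0.0464, 0.2332]
tool_rot: [-2.209, 0.022, 2.214]
ft_force: [0.6, 0.3, -0.0]
grip_width: -0.0
```

jog_arm(claw=[0,0,0,0,0], xyz=[[1,0,0],[1.5,0,0],[2,0,0],[2.5,0,0],[3,0,0]], roll=[0,0,0,0,0])

```text
time: 3.1
position: [0.6556, -0.0464, 0.2302]
tool_rot: [-2.21, 0.022, 2.214]
ft_force: [-0.7, -0.5, 3.6]
grip_width: 0.006
```

jog_arm(claw=[0,0,0], xyz=[[0.5,0,0],[1,0,0],[1,0,0]], roll=[0,0,0])

```text
time: 3.4
position: [0.6555, -0.0464, 0.2301]
tool_rot: [-2.21, 0.022, 2.213]
ft_force: [-2.8, -0.8, 4.3]
grip_width: 0.004
```

```bash
python3 -c "
from h import *
go(.656,-.044,.27,-.85)
go(.528,.2113,.27,12.3)"
```

```text
t 3.4 pos [ 0.6555 -0.0464  0.2301] yaw -1.11 tilt [-0.0014 -0.0004] F [-2.81 -0.76  4.27] w 0.4
shift [-39.9  -2.4  -0.3] roll -0.26
t 3.4 pos [ 0.6555 -0.0464  0.2301] yaw -1.11 tilt [-0.0014 -0.0004] F [-2.81 -0.76  4.27] w 0.4
shift [ -39.8 -255.1  132.6] roll -13.41
```

Cap felt at z = 0.230 (depth image said 0.230). Now over to the cradle.

jog_arm(claw=[0,20,50,50,50], xyz=[[-40,0,0],[-40,-44,23],[-40,-88,46],[-40,-132,69],[-40,-176,92]], roll=[0,-4,-8,-12,-13.4])

```text
time: 3.9
position: [0.566, 0.133, 0.27]
tool_rot: [2.106, 0.228, -2.108]
ft_force: [0.1, 1.3, -0.3]
grip_width: 0.283
```

```bash
python3 -c "
from h import *
go(.528,.2113,.12,12.3)"
```

```text
t 3.9 pos [0.566 0.133 0.27 ] yaw 12.38 tilt [-0.001  -0.0003] F [ 0.08  1.33 -0.28] w 24.7
shift [150.  -84.6  20.2] roll 0.08
```

jog_arm(claw=[50,50,50,50,50], xyz=[[0,-42,10],[0,-84.5,20],[50,-84.5,20],[100,-84.5,20],[150,-84.5,20]], roll=[0,0,0,0,0])

```text
time: 4.4
position: [0.5283, 0.2115, 0.1187]
tool_rot: [2.108, 0.229, -2.105]
ft_force: [0.3, -0.7, -0.4]
grip_width: 0.567
```

```bash
python3 - <<'E'
from h import *
go(.528,.2113,.053,12.3)
for n,(r0,r1,c0,c1) in{"scene":(210,330,350,470),"top":(180,270,195,285)}.items():
    im,d=get_image(n);cv2.imwrite(f"pics/{n}1.png",im[:,:,::-1])
    c=cv2.resize(im[r0:r1,c0:c1,::-1],(400,400),interpolation=cv2.INTER_CUBIC)
    L=c if n=="scene" else np.hstack([L,c])
    if n=="scene":L=c
cv2.imwrite("pics/c3.png",L)
E
```

```text
t 4.4 pos [0.5283 0.2115 0.1187] yaw 12.43 tilt [ 0.0012 -0.0003] F [ 0.33 -0.7  -0.39] w 49.3
shift [65.7  0.1  0.5] roll 0.13
```

View pics/c3.png

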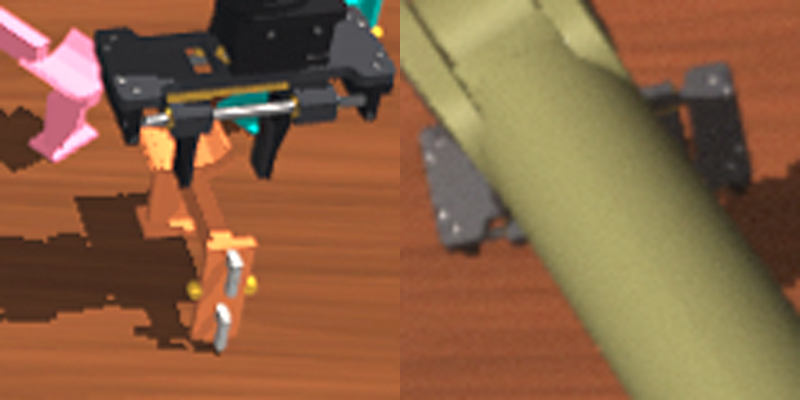

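Fingers straddle the bar in the left crop, tips at (183,180) and (262,175). I'll check numerically against the scene view before descending.

```bash
python3 - <<'E'
from h import *
u=np.array([.977,.213,0]);g=np.array([.528,.2113,.085])
print(proj("scene",[g-.045*u,g,g+.042*u]), "TCP crop",(proj("scene",get_state()["position"])-[350,210])*3.333)
E
```

```text
[[407.77526473 258.59917447]
 [413.32236711 271.13466219]
 [418.79050524 283.49170441]] TCP crop [[212.16567589 170.59567024]]
```

jog_arm(claw=[50,50,50,50,50], xyz=[[20,0,0],[40,0,0],[58,0,0],[65,0,0],[66,0,0]], roll=[0,0,0,0,0])

```text
time: 5.0
position: [0.523, 0.2087, 0.0483]
tool_rot: [2.092, 0.226, -2.12]
ft_force: [0.4, -0.4, -0.2]
grip_width: 0.576
```

jog_arm(claw=[30,20,10,0,0], xyz=[[0,0,0],[0,0,0],[0,0,0],[0,0,0],[0,0,0]], roll=[0,0,0,0,0], force=40)

```text
time: 5.5
position: [0.5231, 0.2087, 0.0486]
tool_rot: [2.093, 0.226, -2.12]
ft_force: [-0.6, 0.4, -0.2]
grip_width: 0.204
```

```bash
python3 -c "
from h import *
go(.528,.2113,.053,12.3)"
```

```text
t 5.5 pos [0.5231 0.2087 0.0486] yaw 12.39 tilt [-0.0124 -0.0038] F [-0.59  0.37 -0.17] w 17.7
shift [-4.5 -1.5 -5.2] roll 0.09
```

jog_arm(claw=[0,0,0], xyz=[[-4,0,0],[-4,0,0],[-4,0,0]], roll=[0,0,0])

```text
time: 5.8
position: [0.5227, 0.2084, 0.0521]
tool_rot: [2.091, 0.226, -2.121]
ft_force: [-0.2, -0.0, -5.1]
grip_width: 0.157
```

```bash
python3 -c "
from h import *
go(.528,.2113,.053,12.3)
print(get_state()['joint_positions'].round(3))"
```

```text
t 5.8 pos [0.5227 0.2084 0.0521] yaw 12.39 tilt [-0.0134 -0.0041] F [-0.21 -0.   -5.14] w 13.7
shift [-1.  -1.6 -5.8] roll 0.09
[ 0.189  0.386 -0.725  1.825  0.288  1.054 -2.001]
```

jog_arm(claw=[0,0], xyz=[[1,0,0],[1,0,0]], roll=[0,0])

```text
time: 6.0
position: [0.5221, 0.2082, 0.0504]
tool_rot: [2.09, 0.226, -2.122]
ft_force: [0.6, 0.5, -4.1]
grip_width: 0.159
```

jog_arm(claw=[0,0], xyz=[[1,0,0],[1,0,0]], roll=[0,0])

```text
time: 6.2
position: [0.5221, 0.2082, 0.0495]
tool_rot: [2.09, 0.226, -2.122]
ft_force: [-0.4, 0.5, -3.2]
grip_width: 0.157
```

jog_arm(claw=[0,0], xyz=[[1,0,0],[1,0,0]], roll=[0,0])

```text
time: 6.4
position: [0.5222, 0.2082, 0.0494]
tool_rot: [2.09, 0.225, -2.122]
ft_force: [-2.9, -2.0, 4.8]
grip_width: 0.154
```

Desk contact found at TCP z = 0.0495, so the grip point is 22.5 mm above the TCP. Now lift and move to a stand-off in front of the strip.

```bash
python3 -c "
from h import *
go(.54,-.044,.1675,-.85)"
```

```text
t 6.4 pos [0.5222 0.2082 0.0494] yaw 12.39 tilt [-0.0145 -0.0051] F [-2.91 -1.95  4.82] w 13.4
shift [-117.1  250.3   38.5] roll 13.24
```

jog_arm(claw=[0,0,0,0,0], xyz=[[-25,0,0],[-60,0,0],[-95,0,0],[-125,0,0],[-125,0,0]], roll=[0,0,0,0,0])

```text
time: 6.9
position: [0.5268, 0.2105, 0.1786]
tool_rot: [2.1, 0.227, -2.113]
ft_force: [0.1, 1.4, -4.4]
grip_width: 0.158
```

```bash
python3 -c "
from h import *
go(.54,-.044,.1675,-.85)"
```

```text
t 6.9 pos [0.5268 0.2105 0.1786] yaw 12.39 tilt [-0.0061 -0.0024] F [ 0.12  1.38 -4.39] w 13.7
shift [ 11.6 251.4  41.6] roll 13.24
```

jog_arm(claw=[0,0,0,0,0], xyz=[[0,25,4],[0,65,11],[0,105,18],[0,145,25],[0,185,32]], roll=[2,5,8,11,13.2])

```text
time: 7.4
position: [0.5341, 0.0212, 0.1769]
tool_rot: [-2.206, 0.02, 2.224]
ft_force: [0.7, -0.1, -5.6]
grip_width: 0.154
```

```bash
python3 -c "
from h import *
go(.54,-.044,.1675,-.85)"
```

```text
t 7.4 pos [0.5341 0.0212 0.1769] yaw -0.9 tilt [-0.0084 -0.0026] F [ 0.72 -0.08 -5.55] w 13.4
shift [ 9.5 65.1 -7. ] roll -0.05
```

jog_arm(claw=[0,0,0,0,0], xyz=[[3,30,-3],[6,55,-6],[9.5,65,-7],[9.5,65,-7],[9.5,65,-7]], roll=[0,0,0,0,0])

```text
time: 7.9
position: [0.5395, -0.0418, 0.1667]
tool_rot: [-2.204, 0.016, 2.225]
ft_force: [-0.0, -0.2, -4.1]
grip_width: 0.154
```

```bash
python3 - <<'E'
from h import *
go(.54,-.044,.1675,-.85)
for n in("scene","top"):
    im,d=get_image(n);cv2.imwrite(f"pics/{n}2.png",im[:,:,::-1]);np.savez(f"{n}2.npz",im=im,d=d)
    r0,c0=(195,250) if n=="scene" else (140,275)
    c=cv2.resize(im[r0:r0+120,c0:c0+80,::-1],(400,600),interpolation=cv2.INTER_CUBIC)
    L=c if n=="scene" else np.hstack([L,c])
cv2.imwrite("pics/c4.png",L)
E
```

```text
t 7.9 pos [ 0.5395 -0.0418  0.1667] yaw -0.8 tilt [-0.0097 -0.0007] F [-0.03 -0.16 -4.05] w 13.4
shift [-0.8  2.2 -0.5] roll 0.05
```

View pics/c4.png

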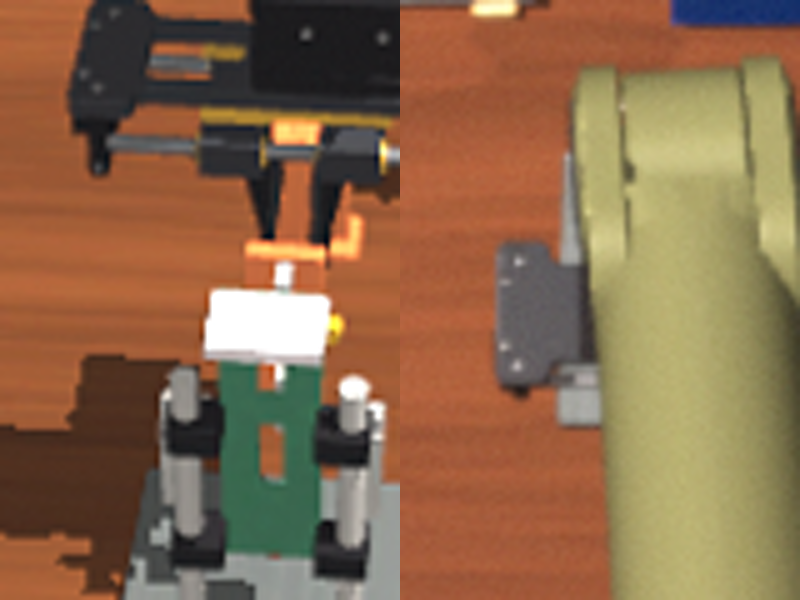

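Left crop: cap (205–330, 290–360). The upper claw shows above it at (285,275) and the lower claw through the upper slot at (280,372). The slots are centred near column 271. I'll measure y by rays onto vertical planes.

```bash
cat >> h.py <<'E'
def rayx(n,u,v,x):
    K,R,t=cam(n);c=-R.T@t;d=R.T@np.linalg.solve(K,[u,v,1.]);return c+d*(x-c[0])/d[0]
E
python3 - <<'E'
from h import *
im=np.load("scene2.npz")["im"];hsv=cv2.cvtColor(im,cv2.COLOR_RGB2HSV)
for v in (247,248,249,250,251): print(v,[tuple(map(int,im[v,u])) for u in range(302,312)])
for v in (270,283,285,288): print(v,[(u,tuple(map(int,im[v,u]))) for u in range(300,310)])
G=(hsv[...,0]>60)&(hsv[...,0]<95)&(hsv[...,1]>80)
for v in range(272,302,4):
    c=np.where(G[v,285:325])[0]+285;h=[u for u in range(c.min(),c.max()) if not G[v,u]]
    print(v,c.min(),c.max(),h, "strip y mid",rayx("scene",(c.min()+c.max())/2,v,.644).round(4), "slot",rayx("scene",np.mean(h),v,.644).round(4) if h else '')
print(proj("scene",[[.644,-.044,.23-.016-i] for i in(0,.04,.056,.096,.14)]))
# back-top corner of cap
W=im.min(-1)>190
for v in range(252,268,2):
    c=np.where(W[v,285:325])[0]+285;print(v,c.min(),c.max(),rayx("scene",(c.min()+c.max())/2,v,.66)[1:].round(4))
E
```

```text
247 [(192, 101, 61), (192, 101, 59), (190, 96, 53), (214, 149, 126), (220, 184, 171), (221, 192, 180), (207, 135, 111), (190, 99, 62), (188, 96, 59), (187, 96, 59)]
248 [(196, 105, 63), (195, 104, 60), (191, 96, 50), (249, 236, 224), (255, 255, 255), (255, 255, 255), (236, 201, 183), (196, 109, 72), (192, 102, 61), (192, 103, 62)]
249 [(197, 106, 63), (195, 103, 59), (189, 93, 46), (251, 243, 234), (255, 255, 255), (255, 255, 255), (211, 173, 157), (186, 97, 56), (193, 103, 62), (192, 103, 62)]
250 [(197, 106, 63), (193, 101, 57), (196, 107, 65), (255, 255, 255), (255, 255, 255), (255, 255, 255), (201, 161, 145), (188, 98, 57), (193, 103, 61), (191, 104, 63)]
251 [(194, 103, 59), (192, 99, 54), (208, 133, 96), (253, 252, 248), (255, 255, 254), (251, 252, 249), (197, 154, 138), (189, 99, 58), (194, 103, 61), (192, 104, 63)]
270 [(300, (51, 104, 81)), (301, (112, 98, 71)), (302, (186, 103, 64)), (303, (194, 101, 58)), (304, (188, 96, 54)), (305, (255, 255, 253)), (306, (216, 224, 209)), (307, (95, 126, 105)), (308, (54, 103, 78)), (309, (56, 104, 80))]
283 [(300, (54, 105, 80)), (301, 
[... 986 characters left out ...]
67  0.1431] slot [ 0.644  -0.0445  0.1432]
288 294 313 [302, 303, 304, 305, 306, 307] strip y mid [ 0.644  -0.0457  0.1306] slot [ 0.644  -0.0435  0.1308]
292 295 313 [] strip y mid [ 0.644  -0.0447  0.118 ] slot 
296 295 313 [] strip y mid [ 0.644  -0.0447  0.1051] slot 
300 295 313 [] strip y mid [ 0.644  -0.0448  0.092 ] slot 
[[304.01461714 260.17207292]
 [304.13548211 273.89034062]
 [304.18219713 279.19253112]
 [304.2951375  292.01135039]
 [304.41338805 305.4328803 ]]Traceback (most recent call last):
  File "<stdin>", line 13, in <module>
    return umr_minimum(a, axis, None, out, keepdims, initial, where)
ValueError: zero-size array to reduction operation minimum which has no identity
```

```bash
python3 - <<'E'
from h import *
for x in(.60,.61): print(x,rayx("scene",306.5,249.5,x).round(4),rayx("scene",304.9-.4,249.5,x)[1].round(4),rayx("scene",308.2+.3,249.5,x)[1].round(4))
print(rayx("scene",304.0,286,.644).round(4),rayx("scene",304.0,286,.639).round(4))
print("boss/heel y from TCP",get_state()["position"])
E
```

```text
0.6 [ 0.6    -0.0419  0.2046] -0.0463 -0.0376
0.61 [ 0.61   -0.0412  0.2136] -0.0455 -0.0369
[ 0.644  -0.0445  0.137 ] [ 0.639  -0.0449  0.1318]
boss/heel y from TCP [ 0.53998606 -0.04137158  0.16743037]
```

Claw y ≈ -41.5 mm and slot y ≈ -44.7 mm, so I shift 2.6 mm in tool +y, then advance.

jog_arm(claw=[0,0,0,0,0], xyz=[[0,2.6,0],[0,2.6,-5],[0,2.6,-10],[0,2.6,-15],[0,2.6,-18]], roll=[0,0,0,0,0])

```text
time: 8.5
position: [0.5587, -0.0442, 0.1673]
tool_rot: [-2.207, 0.015, 2.225]
ft_force: [-0.1, -0.6, -4.6]
grip_width: 0.157
```

```bash
python3 - <<'E'
from h import *
go(.58,-.044,.1675,-.85)
im,d=get_image("scene");np.savez("scene3.npz",im=im,d=d)
c=cv2.resize(im[230:300,270:340,::-1],(560,560),interpolation=cv2.INTER_CUBIC);cv2.imwrite("pics/c5.png",c)
E
```

```text
t 8.5 pos [ 0.5587 -0.0442  0.1673] yaw -0.71 tilt [-0.0079 -0.0012] F [-0.13 -0.64 -4.62] w 13.7
shift [ -0.4  -0.4 -21.3] roll 0.14
```

View pics/c5.png

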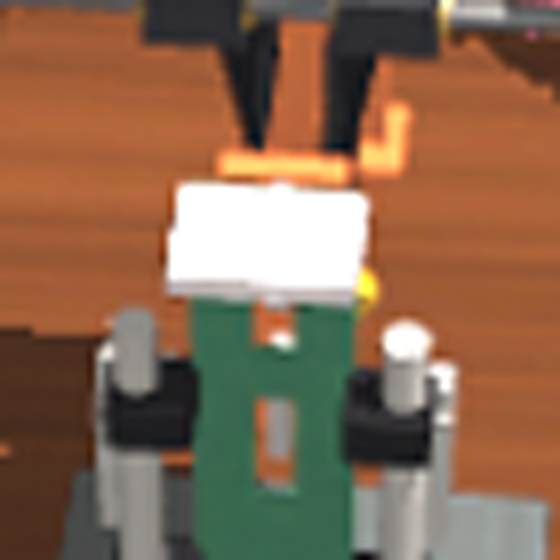

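The lower claw shows inside the lower slot at (280,430), with the slot at 258–298, and the upper one at (280,340). They are aligned, so I advance.

jog_arm(claw=[0,0,0,0], xyz=[[0,0,-5],[0,0,-10],[0,0,-15],[0,0,-18]], roll=[0,0,0,0])

```text
time: 8.95
position: [0.5775, -0.0444, 0.167]
tool_rot: [-2.207, 0.015, 2.224]
ft_force: [-0.3, 0.8, -4.9]
grip_width: 0.152
```

jog_arm(claw=[0,0,0,0], xyz=[[0,0,-2],[0,0,-4],[0,0,-6],[0,0,-7]], roll=[0,0,0,0])

```text
time: 9.35
position: [0.5817, -0.0442, 0.1669]
tool_rot: [-2.2, 0.015, 2.231]
ft_force: [-10.2, 0.7, 2.3]
grip_width: 0.157
```

jog_arm(claw=[0,0,0,0,0], xyz=[[0,0,1.5],[3,0,1.5],[6,0,1.5],[8,0,1.5],[9,0,1.5]], roll=[0,0,0,0,0])

```text
time: 9.85
position: [0.58, -0.0442, 0.1574]
tool_rot: [-2.199, 0.015, 2.232]
ft_force: [-0.1, -0.6, -4.9]
grip_width: 0.158
```

```bash
python3 -c "
from h import *
go(.581,-.044,.1545,-.85)"
```

```text
t 9.85 pos [ 0.58   -0.0442  0.1574] yaw -0.72 tilt [-0.0147 -0.0007] F [-0.1  -0.63 -4.86] w 13.7
shift [ 2.9 -0.3 -1. ] roll 0.13
```

jog_arm(claw=[0,0,0,0], xyz=[[1,0,0],[2,0,0],[2.5,0,0],[2.5,0,0]], roll=[0,0,0,0])

```text
time: 10.25
position: [0.58, -0.0445, 0.1553]
tool_rot: [-2.199, 0.016, 2.232]
ft_force: [-1.5, -0.8, -1.9]
grip_width: 0.155
```

jog_arm(claw=[0,0], xyz=[[1,0,0],[1,0,0]], roll=[0,0])

```text
time: 10.45
position: [0.58, -0.0446, 0.1548]
tool_rot: [-2.2, 0.016, 2.232]
ft_force: [-3.2, -1.4, 1.6]
grip_width: 0.156
```

Bosses rest on the rollers at TCP z ≈ 0.155 (predicted 0.1545). Release.

jog_arm(claw=[15,18,25,32,36], xyz=[[0,0,0],[0,0,0],[0,0,0],[0,0,0],[0,0,0]], roll=[0,0,0,0,0])

```text
time: 10.95
position: [0.5802, -0.0445, 0.1549]
tool_rot: [-2.2, 0.016, 2.231]
ft_force: [0.5, -0.1, 0.3]
grip_width: 0.365
```

jog_arm(claw=[36,36,36,36,36], xyz=[[-10,0,0],[-25,0,0],[-45,0,0],[-65,0,0],[-75,0,0]], roll=[0,0,0,0,0])

```text
time: 11.45
position: [0.5826, -0.0442, 0.2334]
tool_rot: [-2.205, 0.017, 2.226]
ft_force: [-0.7, -0.9, -0.4]
grip_width: 0.416
```

```bash
python3 - <<'E'
from h import *
go(.581+.03,-.0445,.22,-.85)
im,d=get_image("scene");np.savez("scene4.npz",im=im,d=d)
c=cv2.resize(im[210:310,260:360,::-1],(600,600),interpolation=cv2.INTER_CUBIC);cv2.imwrite("pics/c6.png",c)
E
```

```text
t 11.45 pos [ 0.5826 -0.0442  0.2334] yaw -0.74 tilt [-0.0095 -0.002 ] F [-0.68 -0.91 -0.41] w 36.2
shift [ 13.1  -0.1 -28.5] roll 0.11
```

View pics/c6.png

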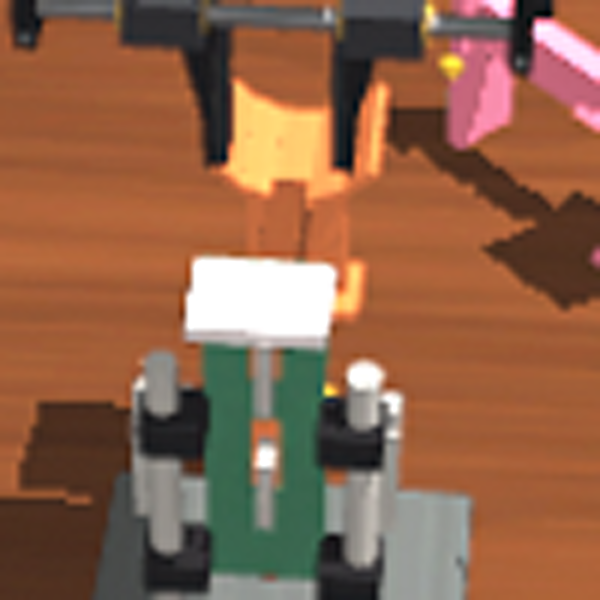

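Hanging: both claws show through the slots with hooks behind the strip (263,360 to 525), and the copper saddle stands clear of the open fingers. Close the fingers, move over the bar at grip x +25, and press.

jog_arm(claw=[20,0,0,0,0], xyz=[[0,0,-10],[0,0,-20],[0,0,-28.5],[8,0,-28.5],[13,0,-28.5]], roll=[0,0,0,0,0])

```text
time: 12.0
position: [0.611, -0.0444, 0.2189]
tool_rot: [-2.204, 0.015, 2.228]
ft_force: [0.5, 0.8, 0.3]
grip_width: 0.055
```

jog_arm(claw=[0,0,0,0,0], xyz=[[6,0,0],[12,0,0],[18,0,0],[22,0,0],[24,0,0]], roll=[0,0,0,0,0])

```text
time: 12.5
position: [0.6104, -0.0445, 0.1945]
tool_rot: [-2.203, 0.016, 2.228]
ft_force: [-1.0, 0.2, 0.1]
grip_width: 0.008
```

```bash
python3 -c "
from h import *
go(.611,-.0445,.19,-.85)"
```

```text
t 12.5 pos [ 0.6104 -0.0445  0.1945] yaw -0.72 tilt [-0.0114 -0.0015] F [-0.98  0.2   0.11] w 0.7
shift [ 4.5 -0.  -0.6] roll 0.13
```

jog_arm(claw=[0,0,0,0,0], xyz=[[2,0,0],[3,0,0],[4,0,0],[5,0,0],[6,0,0]], roll=[0,0,0,0,0])

```text
time: 13.0
position: [0.6105, -0.0447, 0.1907]
tool_rot: [-2.205, 0.017, 2.228]
ft_force: [-5.4, -0.1, 11.9]
grip_width: 0.006
```

jog_arm(claw=[0,0,0,0,0], xyz=[[2,0,0],[3,0,0],[4,0,0],[5,0,0],[6,0,0]], roll=[0,0,0,0,0])

```text
time: 13.5
position: [0.6106, -0.0446, 0.1874]
tool_rot: [-2.207, 0.018, 2.227]
ft_force: [-5.3, -0.3, 10.6]
grip_width: 0.005
```

jog_arm(claw=[0,0,0,0,0], xyz=[[3,0,0],[5,0,0],[7,0,0],[9,0,0],[10,0,0]], roll=[0,0,0,0,0])

```text
time: 14.0
position: [0.6109, -0.0445, 0.1782]
tool_rot: [-2.208, 0.018, 2.226]
ft_force: [-2.3, -0.1, 8.3]
grip_width: 0.005
```

jog_arm(claw=[0,0,0,0], xyz=[[2,0,0],[3,0,0],[4,0,0],[4,0,0]], roll=[0,0,0,0])

```text
time: 14.4
position: [0.6109, -0.0444, 0.178]
tool_rot: [-2.21, 0.02, 2.225]
ft_force: [-8.3, 0.2, 18.9]
grip_width: 0.007
```

Hard stop at 0.178 (home predicted 0.179). Retreat and look.

jog_arm(claw=[0,0,0,0,0], xyz=[[-5,0,0],[-30,0,0],[-60,0,0],[-90,0,0],[-90,0,0]], roll=[0,0,0,0,0])

```text
time: 14.9
position: [0.614, -0.0437, 0.2725]
tool_rot: [-2.219, 0.02, 2.216]
ft_force: [0.8, 0.2, 0.3]
grip_width: 0.005
```

jog_arm(claw=[0,0,0,0,0], xyz=[[0,40,0],[0,80,0],[0,120,0],[0,160,0],[0,200,0]], roll=[0,0,0,0,0])

```text
time: 15.4
position: [0.6111, -0.2454, 0.2724]
tool_rot: [-2.218, 0.02, 2.217]
ft_force: [1.1, 0.2, 0.4]
grip_width: 0.006
```

```bash
python3 - <<'E'
from h import *
go(.61,-.2445,.26,-.85)
for n in("scene","top"):
    im,d=get_image(n);cv2.imwrite(f"pics/{n}5.png",im[:,:,::-1]);np.savez(f"{n}5.npz",im=im,d=d)
    r0,c0=(230,260) if n=="scene" else (150,292)
    c=cv2.resize(im[r0:r0+80,c0:c0+80,::-1],(400,400),interpolation=cv2.INTER_CUBIC)
    L=c if n=="scene" else np.hstack([L,c])
cv2.imwrite("pics/c7.png",L)
P=cloud("top",d);hsv=cv2.cvtColor(im,cv2.COLOR_RGB2HSV)
m=(hsv[...,0]<16)&(hsv[...,1]>140)&(hsv[...,2]>150);m[:150]=0;m[230:]=0;m[:,:310]=0;m[:,355:]=0;m&=(d>0)&(P[...,2]>.1)
print("copper z hist",np.histogram(P[m][:,2],[.1,.14,.16,.17,.175,.18,.185,.19,.195,.2,.22]))
E
```

```text
t 15.4 pos [ 0.6111 -0.2454  0.2724] yaw -0.73 tilt [ 0.0004 -0.0053] F [1.1  0.24 0.42] w 0.5
shift [12.4 -0.9  1.1] roll 0.12
copper z hist (array([ 8,  8, 15, 37, 26,  7,  5,  3,  0,  0]), array([0.1  , 0.14 , 0.16 , 0.17 , 0.175, 0.18 , 0.185, 0.19 , 0.195,
       0.2  , 0.22 ]))
```

View pics/c7.png

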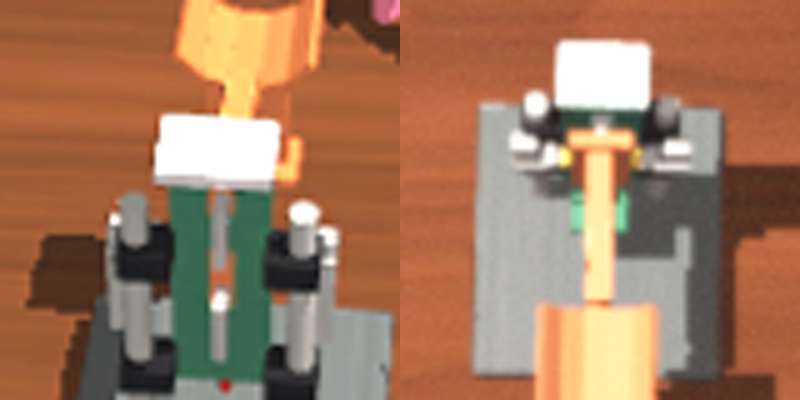

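View pics/scene5.png

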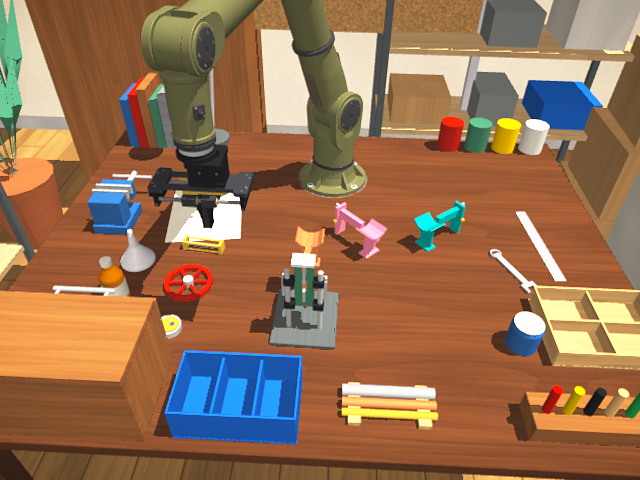

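Right crop: bar straight into the strip, bosses (562,157) and (637,157) between the rollers. Left crop: the lower shank sits at the bottom of its slot (220,298), and other things are undisturbed in the full view. One numeric check of the drop, then I hand it in.

```bash
python3 - <<'E'
from h import *
a,b,o=(np.load(f"scene{i}.npz")["im"].astype(int) for i in(4,5,0))
for im in(a,b):
    r=im[278:304,303:306].mean((1,2));print(r.round(0).astype(int).tolist())
print("home shank rows",proj("scene",[[.645,-.0445,z] for z in(.130,.118)])[:,1],"hang",proj("scene",[[.645,-.0445,z] for z in(.141,.129)])[:,1])
df=(np.abs(o-b).max(-1)>60);
for n,(v0,v1,u0,u1) in dict(guard=(232,258,178,230),wheel=(262,303,160,216),ecc=(310,340,155,185),funnel=(228,270,118,158),bottle=(255,298,95,130),spanner=(245,295,485,538),tin=(310,358,502,548)).items(): print(n,int(df[v0:v1,u0:u1].sum()))
E
```

```text
[131, 121, 119, 127, 131, 133, 192, 250, 246, 240, 143, 145, 144, 138, 137, 137, 134, 134, 134, 127, 97, 79, 80, 80, 79, 78]
[135, 136, 141, 144, 146, 144, 128, 120, 124, 130, 186, 238, 231, 226, 157, 132, 134, 132, 132, 132, 131, 131, 132, 125, 98, 77]
home shank rows [288.55045253 292.33264971] hang [285.03585454 288.86768978]
guard 1
wheel 210
ecc 148
funnel 699
bottle 269
spanner 0
tin 0
```

```bash
python3 - <<'E'
from h import *
o,b=(cv2.imread(f"pics/scene{i}.png") for i in(0,5))
for n,(u,v,h) in dict(wheel=(188,282,22),ecc=(171,326,9),funnel=(137,250,16),bottle=(112,277,14)).items():
    t=o[v-h:v+h,u-h:u+h];r=cv2.matchTemplate(b[v-h-8:v+h+8,u-h-8:u+h+8],t,cv2.TM_CCOEFF_NORMED);m=cv2.minMaxLoc(r);print(n,round(m[1],3),np.array(m[3])-8)
print({k:np.round(get_state()[k],2) for k in("ft_force","qd","time")})
order.close_job()
E
```

```text
wheel 0.912 [0 0]
ecc 0.995 [0 0]
funnel 0.889 [-1  0]
bottle 0.916 [0 0]
{'ft_force': array([-0.51, -0.44,  0.22]), 'qd': array([-0.04, -0.02, -0.07,  0.04, -0.06,  0.01, -0.04]), 'time': np.float64(15.5)}
the job is handed in; nothing more can be done
```

The copper cradle is on the green strip with both claws home, and I handed the job in at about 15.5 s of robot time. I hooked both claws into the slots, let the cradle hang on the rollers and released it. I then pressed on the bar close to the strip until it dropped past the rollers onto a hard stop.

**Home height:** Pressing stopped with the fingertips at z = 0.178 (0.179 predicted), where the force rose to 19 N with almost no further travel. In the camera image the lower claw's shank covers rows 288–292, against 288.6–292.3 predicted for home; before pressing it was at 284–288.

**Bosses:** In the top view they sit between the rollers.

**Pin and clips:** I could not read the red pin or clip travel directly. That they are pushed in and holding follows only from the cradle's height and those views.

**Other things:** The wheel, eccentric and oil bottle matched their starting image positions exactly. The funnel matched one pixel to the left, with poorer image agreement (0.89), which I put down to the arm's shadow since nothing passed low near it. Raw pixel differences there and on the wheel, eccentric and bottle were large, while the guard, spanner and paint tin showed almost none. The pink and turquoise look-alikes look unmoved in the last full picture.

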